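# Seat a glass calibration plate against rail and stop screw, and clip it

## Task

Take the blue-handled nudging stick from its wooden stand and, with its white tip, push the white opal-glass calibration plate flat across the black stage: first until its long edge bears lightly but squarely along the whole steel rail at the back, then along the rail until its short edge bears against the tip of the adjustable brass stop screw at the left, wherever that is set. At each, keep a light press of about 5 N for about half a second so that it really touches; the glass chips at about 10 N, and the gripper itself must not touch it. Then swing the brass clip well across the plate by its black knob, put the stick back upright in the hole it came from, and leave everything else as it stands.

Things in the scene. Friction and masses are not known exactly. Their poses are not given: they have to be found in the camera images.
- stage: Black locating stage, fixed to the table; deck 136 mm (x) by 184 mm (y), deck top 18 mm above its origin, which is the centre of its underside on the table. Its x axis points to the rail at the back, its y axis to the end stop on the left.
- rail: Steel rail fixed on the stage, 8 mm high above the deck, 10 mm wide, 124 mm long along stage y; rigid. Origin: foot of the middle of its front face, which looks to stage -x, at stage x = 35, y = -4, z = 18 mm; axes as the stage's, so the rail lies at its own x = 0 to 10 mm.
- stop: Steel stop block on the stage, 26 mm (x) by 10 mm (y) by 9 mm high, with a brass screw through it. Origin: foot of the middle of its face that looks to stage -y, at stage x = 10, y = 60, z = 18 mm; axes as the stage's. The screw's round tip (6 mm, 3.5 mm above the deck) stands 2 to 20 mm out of that face; the setting differs each time and is not reported: feel for it. It is locked.
- plate: White opal-glass calibration plate with black dots, 50 mm (its x) by 75 mm (its y) by 6 mm, about 55 g, loose on the deck; origin: centre of its underside. Its centre starts 12 to 26 mm short of home in stage x and 10 to 43 mm in y, up to 0.2 rad askew. Home: centre 25 mm from the rail's face, left edge on the screw. Slides with under 1 N, but pushed while askew it can bind on the rail.
- plate_far_left (a point): Corner of the plate, lower edge, that belongs to the rail and the stop's side (plate x = +25, y = +37.5 mm).
- plate_far_right (a point): The other end of the long edge that belongs against the rail (plate x = +25, y = -37.5 mm).
- plate_left_end (a point): Middle of the short edge that belongs against the stop screw (plate x = 0, y = +37.5 mm).
- clip (a joint): Brass clip, turning about an upright pin at stage x = 54, y = 20 mm. 0: parked above the rail, pointing to stage -y; grows as it swings to the front over the plate (1.5: its stop). At angle a it points from the pin to (-sin a, -cos a) in stage x, y. Starts at 0 to 0.25, needs about 0.5 N at the knob, stays where left. Clear of rail and plate: 9.5 to 16 mm above the deck.
- clip_knob (a point): Middle of the upright black knob on the clip's free end, 56 mm from the pin: 10 mm diameter, from 11.5 to 18.5 mm above the deck (this point is 15 mm above it). Push it from the side.
- stand: Light wooden stand, fixed to the table, 56 mm (x) by 90 mm (y) by 20 mm high; origin: centre of its underside. Two upright bores of 12 mm with a 2 mm chamfer, 14 mm deep, at its y = -20 mm (the stick's) and +22 mm (empty).
- bore_floor (a point): Centre of the floor of the stick's bore, 6 mm above the table (stand x = 0, y = -20 mm).
- stick: Nudging stick, 64 mm long, about 35 g, standing upright in its bore at the start, up to 0.8 mm off its middle; origin: centre of its flat foot. The lowest 14 mm is the white tip, 9.6 mm in diameter, then a short steel neck, and from 19 mm above the foot to the top a square blue handle of 14 mm by 14 mm; its x and y axes are square to the handle's faces.
- mortar: White bowl-shaped mortar, 69 mm across, 47 mm high, to the right; loose; leave it alone. Origin: centre of its underside.
- beaker: Small clear beaker, 40 mm across, 60 mm high, to the left; loose; leave it alone. Origin: centre of its underside.

How it is judged (in metres and radians):
On the way, in this order (a step that is already met when the one before it is completed fails the run):
1. the stick presses the plate's long edge flush against the rail (both ends within 1.5 mm) with at least 2 N (x of each of plate_far_left, plate_far_right in the frame of rail above -0.0015 m and contact force between plate and rail above 2 N and contact force between stick and plate above 1 N), for 0.2 s.
2. the stick presses the plate's short edge against the stop screw with at least 2 N, its long edge still within 1.5 mm of the rail (x of each of plate_far_left, plate_far_right in the frame of rail above -0.0015 m and y of plate_left_end in the frame of stop above -0.0215 m and contact force between plate and stop above 0.02 N and contact force between plate and stop above 2 N and contact force between stick and plate above 1 N), for 0.2 s.
3. the clip is swung over the seated plate (x of each of plate_far_left, plate_far_right in the frame of rail above -0.0015 m and y of plate_left_end in the frame of stop above -0.0215 m and contact force between plate and stop above 0.02 N and value of joint clip above 0.75 rad), for 0.2 s.
At the end, for the whole second after the job is handed in: Plate flat on the deck, its long edge within 1.5 mm of the rail at both ends, its short edge still touching the stop screw; clip turned at least 0.75 rad, well over the plate; stick released, at rest in its own bore, foot within 9 mm of the floor centre (6 mm sideways), upright within 0.2 rad (all of step 3 and z of plate in the frame of rail below 0.0015 m and angle between plate's own z axis and vertical below 0.03 rad and horizontal distance between stick and bore_floor below 0.006 m and distance between stick and bore_floor below 0.009 m and angle between stick's own z axis and vertical below 0.2 rad and linear speed of stick below 0.02 m/s and linear speed of plate below 0.01 m/s).
It fails at once if the stick or a steel edge presses on the glass plate with more than 10 N (contact force between stick and plate above 10 N or contact force between plate and rail above 10 N or contact force between plate and stop above 10 N).
It fails at once if the gripper or arm touches the plate (contact force between any of the fingers, the arm and plate above 0.3 N).
It fails at once if the mortar or the beaker is moved by more than 20 mm (distance of any of mortar, beaker from where it was at the start of the episode above 0.02 m).
It also fails if it takes over 72 s, if anything falls off the work surface, if the arm or the gripper's body presses on something with over 40 N, if the wrist force passes 120 N, or if a joint passes its speed limit or range.

## Robot

A 6-joint arm with a two-finger parallel gripper is mounted at the origin on the work surface; the furniture and walls round the work are solid. World frame = base frame: x ahead of the robot, y to its left, z up, the work surface at z = 0. Lengths are in m, angles in degrees, forces in N, time in s.
With the tool pointing down it reaches from about 0.4 to 0.825 m from the base axis. Payload 7 kg.
Tool frame: the origin (TCP) lies on the centre line of the jaws, within the pads' length; the fingertips stand 19 mm ahead of it and the grasp point (between the pads) is the TCP (r.tip_extent is the distance from the TCP to the fingertips, in m); z points along the fingers, y is the line along which they close (so a half turn about z gives the same grasp; the last joint's range is limited). The gripper opens to 88 mm and grips with 3 to 60 N. Pads are 19 mm wide; open, the fingers measure 130 mm over their backs; the gripper's body (78 mm by 193 mm) begins 47 mm behind the grasp point.
Start: joints at [91.335, 20.546, 0.682, 0, -70.136, -16.507], TCP at [0.177, 0.651, 0.246] pointing down, gripper open.
Joint ranges: [-176.03, 176.03], [-82.01, 121.73], [-58.28, 71.71], [-173.87, 95.51], [-174.79, -0.11], [-173.66, 173.66]. Speed limits (degrees/s): [136.94, 136.94, 172.46, 180, 180, 180].

## Interface

Orientations are given as [roll, pitch, yaw] about the fixed x, y, z axes, in that order (R = Rz(yaw) Ry(pitch) Rx(roll)).
In Python, from plant import r gives the robot as it stands. The module is installed in compiled form; this text tells all that it offers.
- The arm moves only by the tool jog_arm, never from a script. Its argument "deltas" is a list that holds one entry, the list of rows, each a list of 5 numbers: the opening, from -1 (shut) to 1 (fully open), then the shift along the world's x, y, z in cm, then the turn about the world's z in rad. In form: [[[claw, dx, dy, dz, turn], ...]]. A call has 1 to 8 rows; each row shifts and turns the commanded pose from where the row before left it; what a row does not reach is not made up. A row lasts 1/8 s, in which the tool goes at most 62.5 mm and 10.7 degrees, less where a joint would pass 70% of its speed; a pose out of reach is approached as far as the arm can. A call with a gripper value outside its range is refused whole. The fingers move at their own pace and stop on an object; "force" is the grip in N (left out, the last holds). Time passes only in rows, so rows that do not move let the fingers close. It gives the time, the measured TCP pose, the force, the opening and the grip force at its end, in the units of the state.
- r.get_state(): the state, without advancing time (a new reading comes with each control period).
- r.capture(name): name is "scene" or "side" or "wrist"; returns the picture (400x640x3 uint8, blue, green, red); there is no depth.
- r.camera_info(name): a dict with "fx", "fy", "cx", "cy" (pixels), "view" (4x4, takes a point from world to camera coordinates). Camera axes: x right, y up, looking along -z (the intrinsics and any distortion apply to the point x, -y, -z); pixel columns grow to the right and rows downward; lengths in m; the calibration is good to about 2 mm. The wrist camera is an equidistant fisheye: a pixel r from the principal point sees the ray r / f radians off the axis. A picture is of the moment at which its call begins: read the wrist's pose just before it. camera_info takes no time and is no camera call; for the wrist camera it gives the pose at the moment of the call.
- r.close_job(): hands the job in; it is judged then, once.
The state is a dict: "time_s": time; "joints": joint angles; "qd": joint speeds; "joint_torque": joint torques, N m; "tcp_pos": TCP position; "eef_rot": TCP orientation; "contact_force": force on the tool from outside, world axes, zero at the start; "moment": the same for the moment, N m; "gripper_width": finger opening in m; "gripper_force": force on a finger pad.
Only numpy, scipy, OpenCV 4.12 (cv2) and the standard library are available. Lean on these libraries where they do the work, as an engineer would, in place of code of your own. Each camera call takes 0.05 s, during which the arm holds its last target. There are 200 camera calls.

## Working session

There is one attempt and no reset: what is moved stays moved. The work goes in short steps, Python scripts to look and compute and a tool call to move; the robot and the scene stay as the last step left them, time stands still between calls to the robot, and variables do not carry over. Pictures are saved under pics/ and viewed, at most 10 in all, crops included, and the job is handed in when it is done.

Besides the shell and the picture viewer there is one more tool, called after "Call:" as name([rows], argument=value, ...), one row to a line, values as JSON. jog_arm: Moves the arm, as the interface text tells. Its arguments: {"type":"object","properties":{"deltas":{"type":"array"},"force":{"type":"number"}},"required":["deltas"]}

```bash
mkdir -p pics
python3 - <<'E'
from plant import r
import cv2,numpy as np
print(r.get_state())
for n in("scene","side","wrist"):
    i=r.camera_info(n);print(n,i['fx'],i['fy'],i['cx'],i['cy'],[k for k in i]);print(np.round(i['view'],4).tolist())
    im=r.capture(n);cv2.imwrite(f"pics/{n}0.png",im)
a=[cv2.imread(f"pics/{n}0.png") for n in("scene","wrist")]
E
```

```text
{'time_s': 0.0, 'joints': array([ 9.13357014e+01,  2.05890294e+01,  6.33328480e-01, -1.87722498e-02,
       -7.01361554e+01, -1.65074815e+01]), 'qd': array([ 0.02064832, -0.12285695, -0.07747011,  0.00942133, -0.20969101,
       -0.0167686 ]), 'joint_torque': array([-3.00520887e-04, -5.82728148e+01,  2.93062985e+01,  6.99721590e+00,
        7.21115386e-03, -1.57540599e-04]), 'tcp_pos': array([0.17656188, 0.65101962, 0.24465068]), 'eef_rot': array([ 1.79906915e+02, -9.18255983e-03, -1.51781653e+01]), 'contact_force': array([ 1.1500163 , -0.24718355, -0.86546624]), 'moment': array([-0.0032662 , -0.01734289, -0.00059989]), 'gripper_force': 0.0, 'gripper_width': 0.08780137436154999}
scene 407.11084733100216 407.11084733100216 313.8049805225992 200.37897606661483 ['fx', 'fy', 'cx', 'cy', 'view']
[[-0.6563, -0.7544, -0.015, 0.307], [0.349, -0.3211, 0.8804, -0.1965], [-0.6689, 0.5726, 0.474, -0.6103], [0.0, 0.0, 0.0, 1.0]]
side 421.5265651941773 421.5265651941773 312.1252111701663 191.7887912258884 ['fx', 'fy', 'cx', 'cy', 'view']
[[0.9199, -0.392, 0.0092, -0.3809], [0.175, 0.4316, 0.8849, -0.1397], [-0.3509, -0.8124, 0.4657, -0.8073], [0.0, 0.0, 0.0, 1.0]]
wrist 309.70691628693146 309.70691628693146 319.9333836442381 205.39759083158657 ['fx', 'fy', 'cx', 'cy', 'view']
[[-0.2619, -0.9651, 0.0008, 0.6753], [0.9278, -0.252, -0.2751, 0.034], [0.2657, -0.0713, 0.9614, -0.3908], [0.0, 0.0, 0.0, 1.0]]
```

View pics/scene0.png

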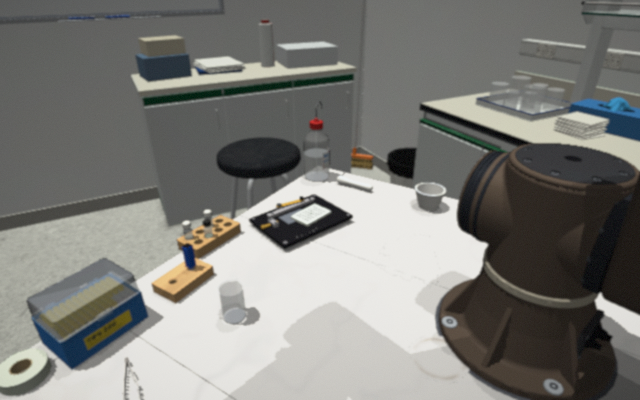

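View pics/wrist0.png

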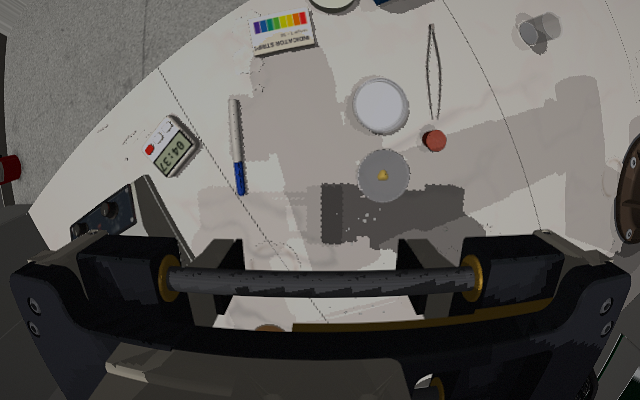

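The scene view shows the stand and blue stick (190,262), the stage (300,218), the mortar (430,196) and the beaker (232,300). The wrist view doesn't show the work yet.

```bash
cat > h.py <<'E'
from plant import r
import cv2,numpy as np
def ray(i,uv,fish=False):
    V=np.array(i['view']);R=V[:3,:3];c=-R.T@V[:3,3]
    a=(uv[0]-i['cx'])/i['fx'];b=(uv[1]-i['cy'])/i['fy']
    if fish:
        t=np.hypot(a,b);s=np.sin(t)/max(t,1e-9);d=np.array([a*s,-b*s,-np.cos(t)])
    else: d=np.array([a,-b,-1.])
    return c,R.T@d
def onz(i,uv,z,fish=False):
    c,d=ray(i,uv,fish);return c+d*(z-c[2])/d[2]
def proj(i,p,fish=False):
    V=np.array(i['view']);q=V[:3,:3]@p+V[:3,3];x,y,z=q[0],-q[1],-q[2]
    if fish:
        rr=np.hypot(x,y);t=np.arctan2(rr,z);return np.array([i['cx']+i['fx']*t*x/rr,i['cy']+i['fy']*t*y/rr])
    return np.array([i['cx']+i['fx']*x/z,i['cy']+i['fy']*y/z])
E
python3 - <<'E'
from h import *
i=r.camera_info("scene")
for n,uv,z in[("stick",(189,268),.02),("standL",(153,290),0),("standR",(213,272),0),("stageF",(285,246),.018),("stageR",(351,215),.018),("stageL",(250,219),.018),("stageB",(309,197),.018),("mortar",(430,205),0),("beaker",(234,318),0),("plate",(311,214),.024)]:
    print(n,onz(i,uv,z).round(3))
E
```

```text
stick [0.451 0.309 0.02 ]
standL [ 0.462  0.374 -0.   ]
standR [0.437 0.272 0.   ]
stageF [0.393 0.138 0.018]
stageR [ 0.39  -0.04   0.018]
stageL [0.525 0.132 0.018]
stageB [ 0.516 -0.027  0.018]
mortar [ 0.319 -0.232  0.   ]
beaker [0.31  0.304 0.   ]
plate [0.444 0.028 0.024]
```

View pics/side0.png

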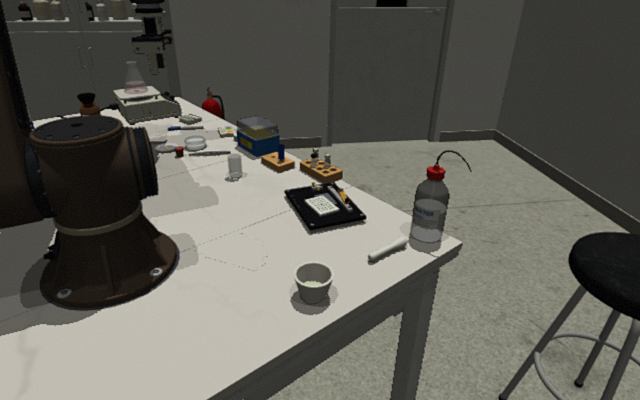

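The side view agrees: the stage is at (325,206), the stand at (278,160), and the mortar and beaker are clear of the path. I'll move over the work for a close view.

Call:
jog_arm([
  [[1,3.3,-5.3,0.7,0.033],[1,3.3,-5.3,0.7,0.033],[1,3.3,-5.3,0.7,0.033],[1,3.3,-5.3,0.7,0.033],[1,3.3,-5.3,0.7,0.033],[1,3.3,-5.3,0.7,0.033],[1,3.3,-5.3,0.7,0.033],[1,3.3,-5.3,0.7,0.033]],
])

```text
time_s: 1.15
tcp_pos: [0.4399, 0.2278, 0.3017]
eef_rot: [-180.0, -0.0, 0.0]
contact_force: [0.4, 0.6, -0.1]
gripper_width: 0.0876
gripper_force: 0.0
```

Call:
jog_arm([
  [[1,0,0,0,0],[1,0,0,0,0]],
])

```text
time_s: 1.4
tcp_pos: [0.4393, 0.2293, 0.3011]
eef_rot: [-180.0, 0.0, -0.1]
contact_force: [0.4, 0.3, -0.6]
gripper_width: 0.0877
gripper_force: 0.0
```

Run:
```python
from h import *
import pickle
i=r.camera_info("wrist");pickle.dump(i,open("w1.pkl","wb"))
im=r.capture("wrist");cv2.imwrite("pics/w1.png",im)
s=r.get_state();print(s['tcp_pos'],s['eef_rot'],s['contact_force'],s['time_s'])
```

```text
[0.43898185 0.22992836 0.30098853] [ 1.79992590e+02  2.56754814e-02 -5.51472580e-02] [-0.03479095  0.54034497 -0.18923545] 1.45
```

View pics/w1.png

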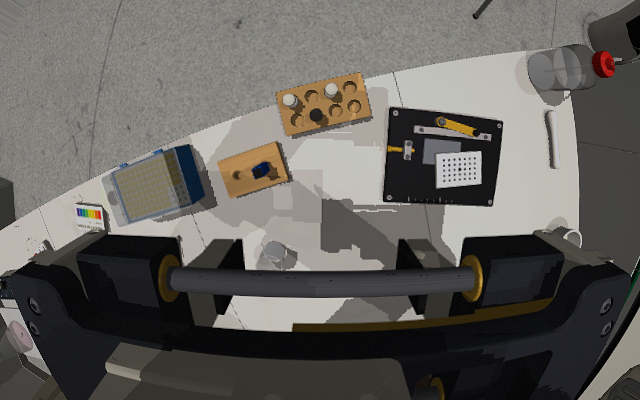

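The wrist view shows the stand (255,168) with the stick's blue top (263,168). The stage spans (383..503, 107..206), with the plate at (458,170), stop (405,150), rail (455,130) and clip (458,126).

```bash
cat > m.py <<'E'
from h import *
def biggest(m):
    c,_=cv2.findContours(m.astype(np.uint8),cv2.RETR_EXTERNAL,cv2.CHAIN_APPROX_NONE);return max(c,key=cv2.contourArea)[:,0,:]
def rect(i,c,z):
    P=np.array([onz(i,p,z,True)[:2] for p in c],np.float32)*1000
    (cx,cy),(w,h),a=cv2.minAreaRect(P);return np.round([cx,cy,w,h,a],1)
def box(sh,x0,y0,x1,y1):
    m=np.zeros(sh[:2],bool);m[y0:y1,x0:x1]=True;return m
def stick(i,im,roi,zt=.070,zb=.045):
    hsv=cv2.cvtColor(im,cv2.COLOR_BGR2HSV)
    m=(hsv[...,0]>105)&(hsv[...,0]<130)&(hsv[...,1]>150)&box(im.shape,*roi)
    c=biggest(m);print("blue",len(c),c.min(0),c.max(0),"top",rect(i,c,zt));return m
def stage(i,im,roi):
    g=im.max(2);B=box(im.shape,*roi)
    m=cv2.morphologyEx(((g<60)&B).astype(np.uint8),cv2.MORPH_CLOSE,np.ones((15,15)))
    c=biggest(m);h=cv2.convexHull(c)[:,0,:];print("stage",rect(i,h,.018))
    inner=np.zeros(g.shape,np.uint8);cv2.fillPoly(inner,[h],1);inner=cv2.erode(inner,np.ones((5,5)))
    w=(im.min(2)>165)&(inner>0)
    c=biggest(w);h=cv2.convexHull(c)[:,0,:]
    print("plate z24",rect(i,h,.024),"px",h.min(0),h.max(0));return w
E
python3 - <<'E'
from m import *
import pickle
i=pickle.load(open("w1.pkl","rb"));im=cv2.imread("pics/w1.png")
m=stick(i,im,(215,135,295,200));w=stage(i,im,(375,95,515,215))
hsv=cv2.cvtColor(im,cv2.COLOR_BGR2HSV)
wood=(hsv[...,0]>8)&(hsv[...,0]<25)&(hsv[...,1]>90)&box(im.shape,210,135,295,200)
h=cv2.convexHull(biggest(wood))[:,0,:];print("stand",rect(i,h,.02),rect(i,h,.0))
o=cv2.resize(im[90:215,205:515],None,fx=2.5,fy=2.5,interpolation=cv2.INTER_CUBIC);cv2.imwrite("pics/w1c.png",o)
E
```

```text
blue 49 [252 162] [268 176] top [453.7 301.8  14.8  20.3  31.8]
stage [462.7  46.6 183.8 134.6  87.6]
plate z24 [449.9  27.4  49.5  72.4   5.7] px [437 151] [480 187]
stand [445.2 324.7  56.8  92.5  16.6] [441.9 329.2  59.5  96.9  16.6]
```

View pics/w1c.png

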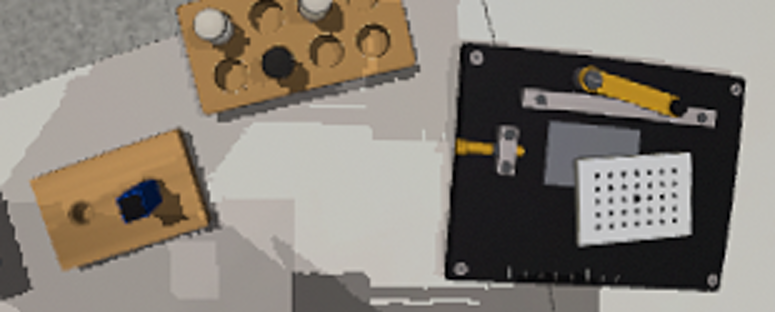

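The crop shows the stick in the right-hand bore, the clip slightly open (about 0.2 rad), and the plate right of centre and askew. Next is a closer look straight over the stick.

Call:
jog_arm([
  [[1,-1,1.9,-3.5,0],[1,-1,1.9,-3.5,0],[1,-1,1.9,-3.5,0],[1,-1,1.9,-3.5,0],[1,0,0,0,0],[1,0,0,0,0]],
])

```text
time_s: 2.2
tcp_pos: [0.3992, 0.3066, 0.1619]
eef_rot: [180.0, -0.0, 0.1]
contact_force: [-0.5, 0.7, 0.1]
gripper_width: 0.0875
gripper_force: 0.0
```

Run:
```python
from m import *
s=r.get_state();print(s['tcp_pos'],s['eef_rot'])
i=r.camera_info("wrist");im=r.capture("wrist");cv2.imwrite("pics/w2.png",im)
p=proj(i,np.array([.451,.305,.07]),True).astype(int);print(p)
x,y=p;x0,y0=x-50,max(0,y-45);c=im[y0:y0+90,x0:x0+100]
print(x0,y0);cv2.imwrite("pics/w2c.png",cv2.resize(c,None,fx=6,fy=6,interpolation=cv2.INTER_CUBIC))
import pickle;pickle.dump(i,open("w2.pkl","wb"))
```

```text
[0.39915102 0.30661467 0.16190664] [ 1.79999768e+02 -2.78511286e-02  8.63375057e-02]
[323 150]
273 105
```

View pics/w2c.png

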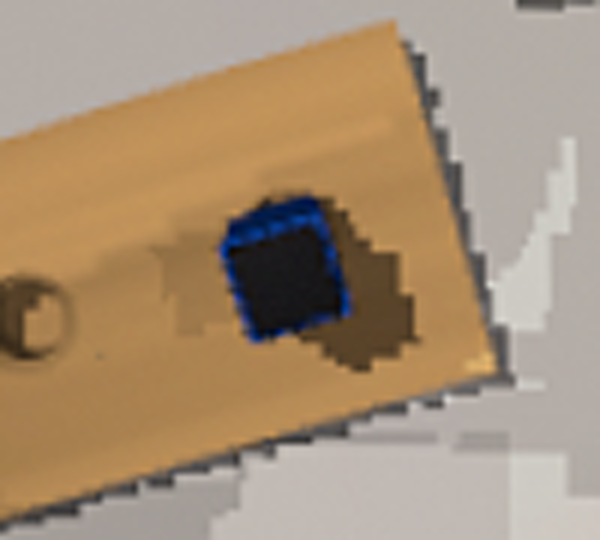

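The crop shows the black top of the handle. Its corners are near crop pixels (228,248), (322,222), (350,312) and (255,340), so it is turned about 16°, in line with the stand.

Run:
```python
from m import *
import pickle
i=pickle.load(open("w2.pkl","rb"));im=cv2.imread("pics/w2.png")
P=np.array([onz(i,(273+(a+.5)/6-.5,105+(b+.5)/6-.5),.07,True)[:2]*1000 for a,b in[(228,248),(322,222),(350,312),(255,340)]],np.float32)
print(P.round(1),P.mean(0),cv2.minAreaRect(P))
for k in range(4):
    d=P[(k+1)%4]-P[k];print(np.linalg.norm(d),np.degrees(np.arctan2(d[1],d[0]))%90)
```

```text
[[454.2 314.4]
 [457.5 302.7]
 [446.2 299.2]
 [442.6 311.1]] [450.10867 306.85187] ((450.1644592285156, 306.8689880371094), (12.093091011047363, 12.417779922485352), 16.753570556640625)
12.130078 15.650475
11.860445 17.450668
12.417778 16.753563
12.093968 16.063519
```

Call:
jog_arm([
  [[1,2.5,0,-1.2,0.144],[1,2.6,0,-1.0,0.144],[1,0,0,-3,0],[1,0,0,-3,0],[1,0,0,-2,0],[1,0,0,-1,0],[1,0,0,0,0]],
])

```text
time_s: 3.12
tcp_pos: [0.4506, 0.3057, 0.0497]
eef_rot: [-180.0, -0.0, 16.4]
contact_force: [0.5, -0.0, -0.5]
gripper_width: 0.088
gripper_force: 0.0
```

Call:
jog_arm([
  [[-1,0,0,0,0],[-1,0,0,0,0],[-1,0,0,0,0],[-1,0,0,0,0],[-1,0,0,0,0],[-1,0,0,0,0]],
], force=45)

```text
time_s: 3.88
tcp_pos: [0.4503, 0.3056, 0.0493]
eef_rot: [180.0, 0.0, 16.5]
contact_force: [-0.2, -0.0, -0.0]
gripper_width: 0.0334
gripper_force: 0.0
```

Call:
jog_arm([
  [[-1,0,0,0,0],[-1,0,0,0,0],[-1,0,0,0,0],[-1,0,0,0,0],[-1,0,0,0,0]],
])

```text
time_s: 4.5
tcp_pos: [0.4503, 0.3056, 0.0492]
eef_rot: [180.0, 0.0, 16.5]
contact_force: [0.5, -0.5, -1.1]
gripper_width: 0.0138
gripper_force: 45.0
```

Call:
jog_arm([
  [[-1,0,0,2.5,0],[-1,0,0,3.5,0],[-1,-1,-5.5,0.8,-0.066],[-1,-1,-5.5,0.8,-0.066],[-1,-1,-5.5,0.8,-0.066],[-1,-1,-5.5,0.8,-0.066],[-1,-1,-5.5,0.8,-0.066],[-1,0,0,0,0]],
])

```text
time_s: 5.5
tcp_pos: [0.3992, 0.028, 0.1498]
eef_rot: [-180.0, -0.0, -2.7]
contact_force: [1.1, 0.6, -0.9]
gripper_width: 0.0138
gripper_force: 45.0
```

Call:
jog_arm([
  [[-1,0,0,0,0],[-1,0,0,0,0]],
])

```text
time_s: 5.75
tcp_pos: [0.4006, 0.0314, 0.1492]
eef_rot: [180.0, 0.0, -2.4]
contact_force: [0.3, -0.0, -0.1]
gripper_width: 0.0138
gripper_force: 45.0
```

Run:
```python
from m import *
import pickle
s=r.get_state();print(s['tcp_pos'],s['eef_rot'],s['contact_force'])
i=r.camera_info("wrist");im=r.capture("wrist");cv2.imwrite("pics/w3.png",im);pickle.dump(i,open("w3.pkl","wb"))
```

```text
[0.40060095 0.03141617 0.14917864] [ 1.79997140e+02  3.49715780e-03 -2.38097933e+00] [ 0.28270361 -0.01230378 -0.11502606]
```

View pics/w3.png

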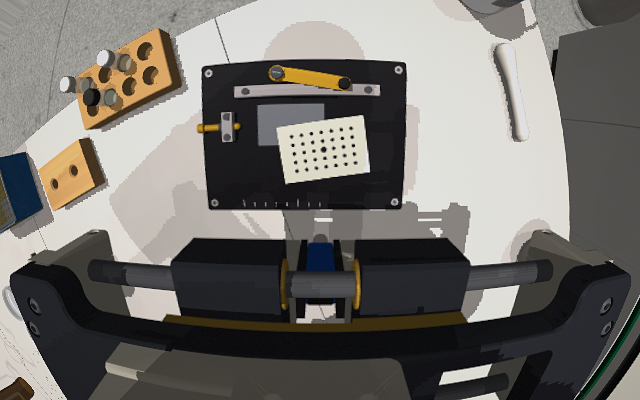

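The view shows the stage (203..406, 60..209), plate (277..369, 115..184), rail (235..380, 84..97), knob (344,83), screw tip (238,127) and the held stick (320,240).

Run:
```python
from m import *
import pickle
i=pickle.load(open("w3.pkl","rb"));im=cv2.imread("pics/w3.png")
w=stage(i,im,(190,50,420,214))
sc=[(208,73),(398.5,70),(395,202),(214.5,203)]
for p in sc: print("screwhd",onz(i,p,.018,True)[:2].round(4))
for p in [(234.5,97),(380,95)]: print("railfront top",onz(i,p,.026,True)[:2].round(4))
print("screwtip",onz(i,(240,127),.0215,True)[:2].round(4),"block face",onz(i,(233,128),.027,True)[:2].round(4))
print("knob",onz(i,(344,83),.0365,True)[:2].round(4),"pin",onz(i,(277,73),.034,True)[:2].round(4))
c=biggest(w);c=cv2.approxPolyDP(c,5,True)[:,0] if c.ndim==2 else 0
for p in c: print("plate corner",p,onz(i,p,.024,True)[:2].round(4))
```

```text
stage [464.4  45.  182.2 138.2  87.7]
plate z24 [449.8  27.4  50.3  74.9   6.2] px [276 115] [369 182]
screwhd [0.5257 0.1274]
screwhd [ 0.5186 -0.0416]
screwhd [ 0.3986 -0.0372]
screwhd [0.4047 0.1317]
railfront top [0.4998 0.1012]
railfront top [ 0.4952 -0.0224]
screwtip [0.4733 0.0991] block face [0.473 0.104]
knob [0.5046 0.0086] pin [0.516  0.0623]
plate corner [362 116] [ 0.4773 -0.0067]
plate corner [276 128] [0.47   0.0668]
plate corner [285 182] [0.4225 0.0619]
plate corner [369 171] [ 0.4294 -0.0118]
```

Call:
jog_arm([
  [[-1,0.9,0,-3,0],[-1,0,0,-3,0],[-1,0,0,-2,0],[-1,0,0,-0.5,0],[-1,0,0,0,0]],
])

```text
time_s: 6.42
tcp_pos: [0.4095, 0.0311, 0.0643]
eef_rot: [180.0, 0.0, -2.4]
contact_force: [1.1, -0.1, -1.3]
gripper_width: 0.0137
gripper_force: 45.0
```

Call:
jog_arm([
  [[-1,0,0,0,0],[-1,0,0,0,0]],
])

```text
time_s: 6.68
tcp_pos: [0.4098, 0.031, 0.065]
eef_rot: [-180.0, -0.1, -2.4]
contact_force: [0.1, 0.1, -1.2]
gripper_width: 0.0133
gripper_force: 45.0
```

Call:
jog_arm([
  [[-1,0.3,-0.01,-0.05,0],[-1,0.3,-0.01,0,0],[-1,0.3,-0.01,0,0],[-1,0.3,-0.02,0,0],[-1,0.3,-0.01,0,0],[-1,0.3,-0.01,0,0],[-1,0.3,-0.01,0,0],[-1,0.3,-0.02,0,0]],
])

```text
time_s: 7.68
tcp_pos: [0.4335, 0.0297, 0.0638]
eef_rot: [-180.0, -0.0, -2.4]
contact_force: [-0.0, 0.6, -0.6]
gripper_width: 0.0135
gripper_force: 45.0
```

Call:
jog_arm([
  [[-1,0.2,-0.01,0,0],[-1,0.1,0,0,0],[-1,0.1,0,0,0],[-1,0,0,0,0]],
])

```text
time_s: 8.18
tcp_pos: [0.4374, 0.0296, 0.0638]
eef_rot: [-180.0, -0.0, -2.5]
contact_force: [-0.4, 0.3, -1.0]
gripper_width: 0.0138
gripper_force: 45.0
```

```bash
cat > look.py <<'E'
from m import *
import sys,pickle
i=r.camera_info("wrist");im=r.capture("wrist");cv2.imwrite(f"pics/{sys.argv[1]}.png",im);pickle.dump(i,open(sys.argv[1]+".pkl","wb"))
s=r.get_state();C=np.array([.4625,.045]);a=np.radians(-2.3);E=np.array([[np.cos(a),np.sin(a)],[-np.sin(a),np.cos(a)]])
print("tcp stage",(E@(s['tcp_pos'][:2]-C)*1000).round(1),s['tcp_pos'],s['contact_force'].round(2),s['time_s'])
c0=proj(i,np.array([.4725,.045,.02]),True).astype(int);x0,y0=c0-[200,110]
print("crop",max(x0,0),max(y0,0));cv2.imwrite(f"pics/{sys.argv[1]}c.png",cv2.resize(im[max(0,y0):y0+220,max(0,x0):x0+400],None,fx=2,fy=2,interpolation=cv2.INTER_CUBIC))
E
python3 look.py w4
```

```text
tcp stage [-24.5 -16.5] [0.43733302 0.02954526 0.06378975] [ 0.15 -0.28  0.83] 8.225
crop 93 76
```

View pics/w4c.png

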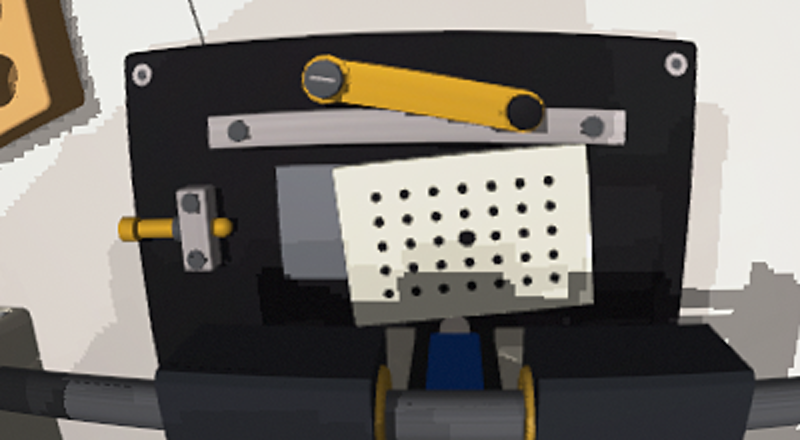

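The plate slides, is still about 5° askew, and its right corner is at the rail (crop 588,148). I'll continue slowly.

Call:
jog_arm([
  [[-1,0.05,0,0,0],[-1,0.05,0,0,0],[-1,0.05,0,0,0],[-1,0.05,0,0,0],[-1,0.05,-0.01,0,0],[-1,0.05,0,0,0]],
])

```text
time_s: 8.98
tcp_pos: [0.4403, 0.0294, 0.0638]
eef_rot: [180.0, 0.0, -2.5]
contact_force: [-0.2, -0.3, -0.7]
gripper_width: 0.0141
gripper_force: 45.0
```

Call:
jog_arm([
  [[-1,0.05,0,0,0],[-1,0,0,0,0]],
])

```text
time_s: 9.22
tcp_pos: [0.4409, 0.0294, 0.0638]
eef_rot: [-180.0, -0.0, -2.5]
contact_force: [0.3, -0.5, 0.1]
gripper_width: 0.0135
gripper_force: 45.0
```

Call:
jog_arm([
  [[-1,0.05,0,0,0],[-1,0,0,0,0]],
])

```text
time_s: 9.48
tcp_pos: [0.4413, 0.0294, 0.0638]
eef_rot: [-180.0, -0.0, -2.5]
contact_force: [-0.6, 0.1, -1.4]
gripper_width: 0.0136
gripper_force: 45.0
```

Call:
jog_arm([
  [[-1,0.05,0,0,0],[-1,0,0,0,0]],
])

```text
time_s: 9.72
tcp_pos: [0.4417, 0.0294, 0.0638]
eef_rot: [180.0, 0.0, -2.5]
contact_force: [-0.9, 1.0, 1.4]
gripper_width: 0.0134
gripper_force: 45.0
```

Call:
jog_arm([
  [[-1,0.03,0,0,0],[-1,0,0,0,0]],
])

```text
time_s: 9.98
tcp_pos: [0.4418, 0.0294, 0.0637]
eef_rot: [180.0, 0.0, -2.5]
contact_force: [-1.7, 1.0, 0.7]
gripper_width: 0.0134
gripper_force: 45.0
```

```bash
cat > pl.py <<'E'
from m import *
import sys
i=r.camera_info("wrist");im=r.capture("wrist");cv2.imwrite(f"pics/{sys.argv[1]}.png",im)
s=r.get_state();C=np.array([.4625,.045]);a=np.radians(-2.3);E=np.array([[np.cos(a),np.sin(a)],[-np.sin(a),np.cos(a)]])
st=lambda p,z:(E@(onz(i,p,z,True)[:2]-C)*1000)
w=im.min(2)
# far edge of plate: scan along stage x at fixed stage y at plate-top height; brightness profile
out=[]
for y in np.arange(-60,40,4.):
    xs=np.arange(0,46,.5);v=[]
    for x in xs:
        W=C+E.T@(np.array([x,y])/1000);p=proj(i,np.array([*W,.024]),True)
        v.append(cv2.getRectSubPix(im,(1,1),tuple(map(float,p))).min())
    v=np.array(v,int);b=np.where(v>130)[0]
    # runs
    runs=np.split(xs[b],np.where(np.diff(b)>1)[0]+1) if len(b) else []
    out.append((y,[(q[0],q[-1]) for q in runs if len(q)>3]))
for o in out: print(o[0],[(float(a),float(b)) for a,b in o[1]])
print("tcp stage",(E@(s['tcp_pos'][:2]-C)*1000).round(1),s['contact_force'].round(2))
E
python3 pl.py w5
```

```text
-60.0 [(35.5, 39.0), (40.0, 44.0)]
-56.0 [(0.0, 35.5)]
-52.0 [(0.0, 44.0)]
-48.0 [(0.0, 9.5), (10.5, 44.0)]
-44.0 [(0.0, 44.0)]
-40.0 [(0.0, 37.5)]
-36.0 [(0.0, 37.0)]
-32.0 [(0.0, 37.5)]
-28.0 [(3.5, 9.0), (10.5, 16.5), (18.0, 23.5), (25.5, 33.5), (35.5, 37.5)]
-24.0 [(0.0, 33.5), (35.5, 39.0)]
-20.0 [(4.0, 7.0), (12.0, 15.5), (18.5, 23.0), (26.0, 33.5), (35.5, 39.5)]
-16.0 [(0.0, 33.5), (35.5, 39.5)]
-12.0 [(4.0, 7.5), (11.5, 15.5), (19.0, 23.0), (26.5, 33.5), (35.5, 41.0)]
-8.0 [(0.0, 33.5), (35.5, 41.5)]
-4.0 [(4.0, 7.5), (11.5, 15.0), (19.0, 23.0), (26.5, 34.0), (35.5, 41.5)]
0.0 [(0.0, 33.5), (35.5, 43.0)]
4.0 [(3.5, 8.0), (11.0, 15.5), (19.0, 23.0), (26.0, 34.0), (35.5, 43.5)]
8.0 [(0.0, 34.0), (35.5, 43.5)]
12.0 [(0.0, 34.0), (35.5, 44.5)]
16.0 [(0.0, 33.5), (35.0, 44.0)]
20.0 [(35.0, 44.0)]
24.0 [(35.0, 44.0)]
28.0 [(35.0, 44.0)]
32.0 [(35.0, 44.0)]
36.0 [(35.0, 44.0)]
tcp stage [-20.  -16.5] [-2.71  0.1   1.17]
```

The plate's edge is parallel to the rail along its whole length, so I'll build the press up gently.

Call:
jog_arm([
  [[-1,0.03,0,0,0],[-1,0,0,0,0]],
])

```text
time_s: 10.28
tcp_pos: [0.442, 0.0293, 0.0636]
eef_rot: [180.0, 0.0, -2.5]
contact_force: [-3.4, 1.4, 1.2]
gripper_width: 0.0141
gripper_force: 45.0
```

Call:
jog_arm([
  [[-1,0,0,0,0]],
])

```text
time_s: 10.4
tcp_pos: [0.442, 0.0293, 0.0637]
eef_rot: [180.0, 0.0, -2.5]
contact_force: [-5.3, 2.1, 1.7]
gripper_width: 0.014
gripper_force: 45.0
```

Call:
jog_arm([
  [[-1,0,0,0,0],[-1,0,0,0,0]],
])

```text
time_s: 10.65
tcp_pos: [0.4421, 0.0293, 0.0637]
eef_rot: [180.0, 0.0, -2.5]
contact_force: [-5.3, 0.8, 1.6]
gripper_width: 0.0136
gripper_force: 45.0
```

Call:
jog_arm([
  [[-1,0.01,0,0,0],[-1,0,0,0,0],[-1,0,0,0,0],[-1,0,0,0,0]],
])

```text
time_s: 11.15
tcp_pos: [0.4421, 0.0293, 0.0637]
eef_rot: [180.0, 0.0, -2.5]
contact_force: [-5.4, 1.6, 1.3]
gripper_width: 0.0139
gripper_force: 45.0
```

Call:
jog_arm([
  [[-1,-0.2,0.01,0,0],[-1,-0.5,0.02,0,0],[-1,-0.5,0.02,0,0],[-1,-0.1,-2.7,0,0],[-1,-0.1,-2.6,0,0],[-1,2.1,-0.08,0,0],[-1,2.1,-0.08,0,0],[-1,0,0,0,0]],
])

```text
time_s: 12.15
tcp_pos: [0.4719, -0.0245, 0.0639]
eef_rot: [-180.0, -0.1, -2.5]
contact_force: [-0.4, 0.4, -0.9]
gripper_width: 0.0135
gripper_force: 45.0
```

Call:
jog_arm([
  [[-1,0,0,0,0],[-1,0,0,0,0]],
])

```text
time_s: 12.4
tcp_pos: [0.4698, -0.0246, 0.0638]
eef_rot: [-180.0, 0.0, -2.4]
contact_force: [-0.7, -0.9, -0.8]
gripper_width: 0.0138
gripper_force: 45.0
```

```bash
python3 look.py w6
cat > edge.py <<'E'
# plate edges along stage y (given x rows) and x (given y cols): bright runs at plate-top height
from m import *
import sys,pickle
i=pickle.load(open(sys.argv[1]+".pkl","rb"));im=cv2.imread(f"pics/{sys.argv[1]}.png")
C=np.array([.4625,.045]);a=np.radians(-2.3);E=np.array([[np.cos(a),np.sin(a)],[-np.sin(a),np.cos(a)]])
def v(x,y):
    p=proj(i,np.array([*(C+E.T@(np.array([x,y])/1000)),.024]),True);return int(cv2.getRectSubPix(im,(1,1),tuple(map(float,p))).min())
def runs(t,b,T=110):
    b=np.where(np.array(b)>T)[0]
    return [(float(t[q[0]]),float(t[q[-1]])) for q in np.split(b,np.where(np.diff(b)>1)[0]+1) if len(q)>4]
ys=np.arange(-90,62,.5);xs=np.arange(-40,46,.5)
for x in(-8,2,7,12,22,28):print("x",x,runs(ys,[v(x,y) for y in ys]))
for y in(-50,-40,-30,-20,-10,0,8,14,20):print("y",y,runs(xs,[v(x,y) for x in xs])[-4:])
E
python3 edge.py w6
```

```text
tcp stage [ 10.3 -69.3] [ 0.46998947 -0.02460976  0.06383446] [-0.07 -0.17 -0.14] 12.45
crop 16 128
x -8 []
x 2 [(28.0, 30.0)]
x 7 []
x 12 [(-51.5, -34.5)]
x 22 [(-51.5, -29.0), (-3.0, 16.5)]
x 28 [(-51.0, -12.5), (-2.5, 16.5)]
y -50 [(20.5, 44.0)]
y -40 [(21.5, 36.5)]
y -30 [(26.0, 35.5)]
y -20 [(26.5, 33.0), (34.5, 38.0)]
y -10 [(35.0, 40.0)]
y 0 [(12.5, 42.0)]
y 8 [(12.5, 43.5)]
y 14 [(12.5, 43.5)]
y 20 [(35.0, 43.5)]
```

Call:
jog_arm([
  [[-1,0.01,0.3,0,0],[-1,0.01,0.3,0,0],[-1,0.01,0.3,0,0],[-1,0.02,0.3,0,0],[-1,0.01,0.3,0,0],[-1,0.01,0.3,0,0],[-1,0.01,0.3,0,0],[-1,0.02,0.3,0,0]],
])

```text
time_s: 13.45
tcp_pos: [0.4714, -0.0005, 0.0638]
eef_rot: [180.0, 0.0, -2.5]
contact_force: [-0.4, -0.5, -0.5]
gripper_width: 0.0137
gripper_force: 45.0
```

Call:
jog_arm([
  [[-1,0.01,0.3,0,0],[-1,0.01,0.3,0,0],[-1,0.01,0.3,0,0],[-1,0.02,0.2,0,0],[-1,0.01,0.2,0,0],[-1,0,0,0,0]],
])

```text
time_s: 14.2
tcp_pos: [0.4722, 0.0125, 0.0638]
eef_rot: [-180.0, -0.0, -2.4]
contact_force: [-0.2, -0.6, -0.7]
gripper_width: 0.0136
gripper_force: 45.0
```

```bash
python3 look.py w7;python3 edge.py w7
```

```text
tcp stage [ 11.  -32.1] [0.47219424 0.01244906 0.06380339] [-0.31 -0.23 -0.88] 14.25
crop 70 130
x -8 []
x 2 []
x 7 []
x 12 []
x 22 [(-13.0, 7.5), (34.0, 48.5)]
x 28 [(-15.0, 23.5), (34.0, 48.5)]
y -50 [(35.0, 44.0)]
y -40 []
y -30 []
y -20 [(29.5, 33.0), (35.0, 38.5)]
y -10 [(21.5, 33.5), (35.0, 40.5)]
y 0 [(21.5, 34.0), (35.0, 42.0)]
y 8 [(24.0, 34.0), (35.0, 43.5)]
y 14 [(25.5, 43.5)]
y 20 [(26.5, 43.5)]
```

View pics/w7c.png

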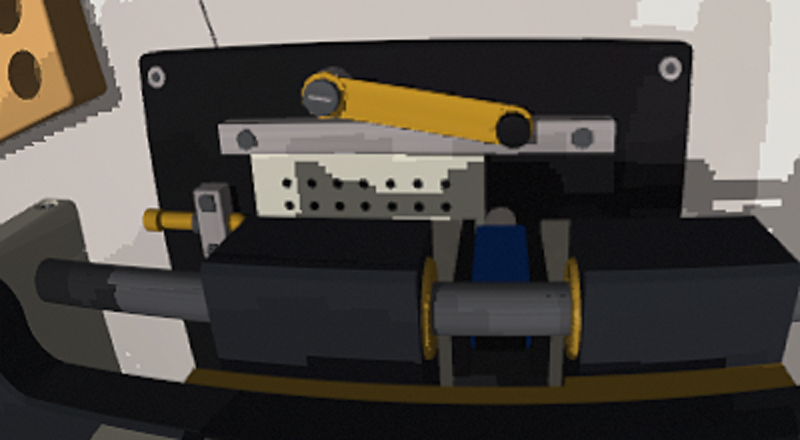

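The plate is still flush along the rail (crop 250..485, 153) with about 6 mm left to the screw. Continuing slowly.

Call:
jog_arm([
  [[-1,0,0.08,0,0],[-1,0.01,0.08,0,0],[-1,0,0.08,0,0],[-1,0,0.08,0,0],[-1,0.01,0.06,0,0],[-1,0,0.05,0,0],[-1,0,0,0,0]],
])

```text
time_s: 15.12
tcp_pos: [0.4723, 0.0167, 0.0638]
eef_rot: [-180.0, -0.0, -2.4]
contact_force: [-0.4, 0.2, -0.8]
gripper_width: 0.014
gripper_force: 45.0
```

Call:
jog_arm([
  [[-1,0,0.05,0,0],[-1,0,0,0,0]],
])

```text
time_s: 15.38
tcp_pos: [0.4723, 0.0172, 0.0638]
eef_rot: [180.0, 0.0, -2.4]
contact_force: [-0.2, -0.7, -0.8]
gripper_width: 0.014
gripper_force: 45.0
```

Call:
jog_arm([
  [[-1,0,0.05,0,0],[-1,0,0,0,0]],
])

```text
time_s: 15.62
tcp_pos: [0.4723, 0.0177, 0.0638]
eef_rot: [180.0, 0.0, -2.5]
contact_force: [-0.8, -0.9, -0.2]
gripper_width: 0.0136
gripper_force: 45.0
```

Call:
jog_arm([
  [[-1,0,0.03,0,0],[-1,0,0,0,0]],
])

```text
time_s: 15.88
tcp_pos: [0.4723, 0.0179, 0.0638]
eef_rot: [180.0, -0.0, -2.5]
contact_force: [-0.1, 0.3, 0.9]
gripper_width: 0.0139
gripper_force: 45.0
```

Call:
jog_arm([
  [[-1,0,0.03,0,0],[-1,0,0,0,0]],
])

```text
time_s: 16.12
tcp_pos: [0.4723, 0.0182, 0.0638]
eef_rot: [180.0, 0.0, -2.5]
contact_force: [-0.6, -1.0, -0.1]
gripper_width: 0.014
gripper_force: 45.0
```

Call:
jog_arm([
  [[-1,0,0.03,0,0],[-1,0,0,0,0]],
])

```text
time_s: 16.38
tcp_pos: [0.4722, 0.0185, 0.0638]
eef_rot: [180.0, 0.0, -2.5]
contact_force: [0.5, -0.4, 0.9]
gripper_width: 0.0135
gripper_force: 45.0
```

Call:
jog_arm([
  [[-1,0,0.03,0,0],[-1,0,0,0,0]],
])

```text
time_s: 16.62
tcp_pos: [0.4722, 0.0187, 0.0637]
eef_rot: [180.0, 0.0, -2.5]
contact_force: [-0.1, -2.5, -1.4]
gripper_width: 0.0139
gripper_force: 45.0
```

Call:
jog_arm([
  [[-1,0,0.02,0,0],[-1,0,0,0,0]],
])

```text
time_s: 16.88
tcp_pos: [0.4721, 0.0188, 0.0637]
eef_rot: [180.0, 0.0, -2.5]
contact_force: [0.5, -3.3, 0.7]
gripper_width: 0.0138
gripper_force: 45.0
```

Call:
jog_arm([
  [[-1,0,0,0,0]],
])

```text
time_s: 17.0
tcp_pos: [0.4721, 0.0189, 0.0637]
eef_rot: [180.0, 0.0, -2.5]
contact_force: [-0.6, -3.7, 0.9]
gripper_width: 0.0137
gripper_force: 45.0
```

Call:
jog_arm([
  [[-1,0,0.02,0,0],[-1,0,0,0,0]],
])

```text
time_s: 17.25
tcp_pos: [0.4722, 0.019, 0.0637]
eef_rot: [180.0, 0.0, -2.5]
contact_force: [0.3, -4.5, 1.4]
gripper_width: 0.014
gripper_force: 45.0
```

Call:
jog_arm([
  [[-1,0,0,0,0],[-1,0,0,0,0],[-1,0,0,0,0]],
])

```text
time_s: 17.62
tcp_pos: [0.4722, 0.0191, 0.0637]
eef_rot: [180.0, 0.0, -2.5]
contact_force: [-0.2, -5.3, 1.3]
gripper_width: 0.0137
gripper_force: 45.0
```

```bash
python3 look.py w8;python3 edge.py w8
```

```text
tcp stage [ 10.7 -25.5] [0.47213283 0.0190964  0.06371724] [-0.11 -5.2   0.94] 17.675
crop 80 130
x -8 []
x 2 []
x 7 []
x 12 []
x 22 [(-7.0, 0.0), (1.5, 8.0), (9.5, 13.0), (42.0, 54.5)]
x 28 [(-8.5, 28.0), (39.5, 54.5)]
y -50 [(34.5, 44.0)]
y -40 [(35.0, 37.0)]
y -30 []
y -20 [(29.5, 33.5), (35.0, 38.5)]
y -10 [(30.0, 33.5), (35.0, 40.5)]
y 0 [(26.0, 33.5), (34.5, 42.0)]
y 8 [(26.0, 33.5), (35.0, 43.5)]
y 14 [(23.5, 33.5), (35.0, 44.0)]
y 20 [(23.5, 33.5), (35.0, 44.0)]
```

Pressing about 5 N at the stop, with the plate's left edge at 54.5 mm, the same place as the screw tip. I'll ease off, lift, and go round behind the knob.

Call:
jog_arm([
  [[-1,0,-0.02,0,0],[-1,0,-0.02,0,0],[-1,0,-0.03,0,0],[-1,0,-0.03,0,0],[-1,-0.02,-0.4,0,0],[-1,-0.06,-1.5,0,0],[-1,-0.07,-1.7,1.0,0],[-1,0,0,0,0]],
])

```text
time_s: 18.68
tcp_pos: [0.4712, -0.019, 0.0748]
eef_rot: [-180.0, -0.1, -2.6]
contact_force: [-0.4, 0.1, -0.8]
gripper_width: 0.0137
gripper_force: 45.0
```

Call:
jog_arm([
  [[-1,2.6,-0.1,0,0],[-1,2.6,-0.1,0,0],[-1,0.1,2.0,0,0],[-1,0,0,0,0],[-1,0,0,0,0]],
])

```text
time_s: 19.3
tcp_pos: [0.5235, -0.0001, 0.0738]
eef_rot: [-180.0, 0.0, -2.4]
contact_force: [1.1, -0.3, 0.5]
gripper_width: 0.0138
gripper_force: 45.0
```

```bash
python3 look.py w9;python3 edge.py w9 | grep -v "x -8"
```

```text
tcp stage [ 62.8 -42.7] [ 5.23495909e-01 -1.51696273e-04  7.38420059e-02] [-0.44 -0.62 -0.21] 19.35
crop 63 188
x 2 []
x 7 []
x 12 []
x 22 []
x 28 []
y -50 []
y -40 []
y -30 []
y -20 []
y -10 []
y 0 []
y 8 []
y 14 []
y 20 []
```

Call:
jog_arm([
  [[-1,-0.66,0.55,0,0],[-1,-0.35,0.08,0,0],[-1,-0.56,0.09,0,0],[-1,-0.56,0.1,0,0],[-1,-0.53,0.2,0,0],[-1,-0.52,0.21,0,0],[-1,-0.49,0.3,0,0],[-1,-0.48,0.31,0,0]],
])

```text
time_s: 20.35
tcp_pos: [0.482, 0.0189, 0.0738]
eef_rot: [180.0, 0.0, -2.4]
contact_force: [1.7, 0.1, -0.4]
gripper_width: 0.0141
gripper_force: 45.0
```

Call:
jog_arm([
  [[-1,-0.41,0.39,0,0],[-1,-0.4,0.39,0,0],[-1,-0.35,0.45,0,0],[-1,0,0,0,0],[-1,0.3,-0.5,0,0],[-1,0.4,-0.8,0,0],[-1,0,0,1.5,0],[-1,0,0,3,0]],
])

```text
time_s: 21.35
tcp_pos: [0.4771, 0.0168, 0.1182]
eef_rot: [179.9, 0.2, -2.5]
contact_force: [0.4, -0.1, 0.2]
gripper_width: 0.0134
gripper_force: 45.0
```

Call:
jog_arm([
  [[-1,-2.5,2,2,0],[-1,-2.5,2,2,0],[-1,-2,0,0,0],[-1,0,0,0,0],[-1,0,0,0,0]],
])

```text
time_s: 21.98
tcp_pos: [0.4079, 0.0575, 0.1584]
eef_rot: [180.0, 0.0, -2.5]
contact_force: [-0.1, 0.1, 0.2]
gripper_width: 0.0137
gripper_force: 45.0
```

```bash
python3 look.py w10;python3 edge.py w10
```

```text
tcp stage [-54.9  10.4] [0.40802781 0.05755252 0.1583425 ] [-0.16 -0.42 -0.02] 22.025
crop 131 20
x -8 [(-20.5, 54.0)]
x 2 [(-21.0, -11.5), (2.5, 6.5), (10.0, 15.5), (18.5, 23.5), (26.5, 32.5), (35.5, 40.5), (44.0, 54.5)]
x 7 [(-20.5, -10.0), (4.5, 54.0)]
x 12 [(-20.5, -7.5), (7.0, 54.0)]
x 22 [(-20.0, -2.0), (11.5, 54.0)]
x 28 [(-20.5, 0.5), (14.5, 54.0)]
y -50 [(35.5, 45.0)]
y -40 [(35.5, 45.0)]
y -30 [(35.5, 44.5)]
y -20 [(-15.0, 34.0), (35.0, 44.5)]
y -10 [(6.0, 16.5), (18.0, 24.0), (26.0, 34.0), (35.0, 44.5)]
y 0 [(-15.0, -7.0), (-4.0, -1.5), (27.0, 34.0), (35.0, 44.5)]
y 8 [(-15.0, -7.0), (-3.5, 0.5), (3.5, 8.0), (11.0, 14.0)]
y 14 [(-15.0, 27.0)]
y 20 [(-15.0, 34.0), (35.0, 38.5)]
```

View pics/w10c.png

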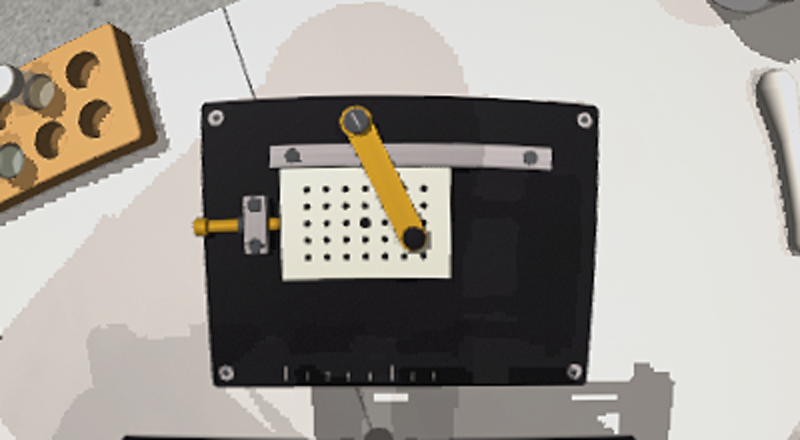

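The clip lies well across the plate (knob at crop 413,238), the plate is flush to the rail, and its left edge is on the screw tip (280,224). Returning the stick.

Call:
jog_arm([
  [[-1,0.84,4.96,-0.9,0.066],[-1,0.85,4.96,-0.9,0.066],[-1,0.85,4.96,-0.9,0.066],[-1,0.85,4.96,-0.9,0.066],[-1,0.84,4.96,-0.9,0.066],[-1,0,0,0,0],[-1,0,0,0,0],[-1,0,0,0,0]],
])

```text
time_s: 23.02
tcp_pos: [0.4501, 0.3048, 0.1136]
eef_rot: [180.0, 0.0, 16.4]
contact_force: [-0.3, -0.2, -0.7]
gripper_width: 0.0137
gripper_force: 45.0
```

Call:
jog_arm([
  [[-1,0.02,0.08,-2.5,0],[-1,0,0,-1.5,0],[-1,0,0,-0.7,0],[-1,0,0,0,0],[-1,0,0,0,0]],
])

```text
time_s: 23.65
tcp_pos: [0.4505, 0.307, 0.0673]
eef_rot: [-180.0, -0.0, 16.5]
contact_force: [0.5, 0.6, -0.2]
gripper_width: 0.0135
gripper_force: 45.0
```

Call:
jog_arm([
  [[-1,0,0,-0.2,0],[-1,0,0,-0.2,0],[-1,0,0,-0.2,0],[-1,0,0,0,0]],
])

```text
time_s: 24.15
tcp_pos: [0.4501, 0.3067, 0.0606]
eef_rot: [180.0, 0.0, 16.5]
contact_force: [0.2, -0.7, 0.0]
gripper_width: 0.0137
gripper_force: 45.0
```

Call:
jog_arm([
  [[-1,0,-0.1,0,0],[-1,0,0,-0.3,0],[-1,0,0,-0.3,0],[-1,0,0,-0.3,0],[-1,0,0,0,0]],
])

```text
time_s: 24.78
tcp_pos: [0.45, 0.3056, 0.0514]
eef_rot: [180.0, 0.0, 16.5]
contact_force: [-0.1, 0.2, -0.1]
gripper_width: 0.0139
gripper_force: 45.0
```

Call:
jog_arm([
  [[-1,0,0,-0.1,0],[-1,0,0,0,0]],
])

```text
time_s: 25.02
tcp_pos: [0.4502, 0.3058, 0.0508]
eef_rot: [180.0, 0.0, 16.5]
contact_force: [-0.2, 0.1, -0.9]
gripper_width: 0.014
gripper_force: 45.0
```

Call:
jog_arm([
  [[-1,0,0,-0.1,0],[-1,0,0,0,0],[1,0,0,0,0],[1,0,0,0,0],[1,0,0,0,0],[1,0,0,0,0],[1,0,0,0,0],[1,0,0,0,0]],
])

```text
time_s: 26.02
tcp_pos: [0.4502, 0.3058, 0.0497]
eef_rot: [180.0, -0.0, 16.5]
contact_force: [-0.1, 0.3, -0.2]
gripper_width: 0.0681
gripper_force: 0.0
```

Call:
jog_arm([
  [[1,0,0,0,0],[1,0,0,0,0],[1,0,0,2,0],[1,0,0,4,0],[1,0,0,4,0],[1,-3,0,2,0],[1,-2,0,0,0],[1,0,0,0,0]],
])

```text
time_s: 27.02
tcp_pos: [0.3988, 0.3054, 0.1695]
eef_rot: [-180.0, 0.0, 16.5]
contact_force: [0.5, 0.1, -1.0]
gripper_width: 0.0875
gripper_force: 0.0
```

Run:
```python
from m import *
s=r.get_state();print(s['tcp_pos'],s['gripper_width'],s['time_s'])
i=r.camera_info("wrist");im=r.capture("wrist");cv2.imwrite("pics/w11.png",im)
p=proj(i,np.array([.4502,.3058,.07]),True);print(p);x,y=p.astype(int);stick(i,im,(x-40,y-40,x+40,y+40))
b=proj(i,np.array([.4502,.3058,.02]),True);print(b)
j=r.camera_info("scene");ims=r.capture("scene");hs=cv2.cvtColor(ims,cv2.COLOR_BGR2HSV);h0=cv2.cvtColor(cv2.imread("pics/scene0.png"),cv2.COLOR_BGR2HSV)
for h in(h0,hs):
    m=(h[...,0]>105)&(h[...,0]<130)&(h[...,1]>150)&box(h.shape,170,230,215,285);q=np.argwhere(m);print(len(q),q.mean(0),q.min(0),q.max(0))
```

```text
[0.39883549 0.3054127  0.16947825] 0.08751359328633299 27.025
[338.97237957 152.6235437 ]
blue 67 [329 140] [346 159] top [452.2 307.6  14.8  13.1  16.8]
[335.76579798 146.84202087]
155 [255.82580645 188.78064516] [246 183] [267 193]
157 [255.66242038 189.21656051] [246 183] [266 194]
```

The stick is back upright at the same spot (the scene blob is within half a pixel of the start), so I'm handing in.

```bash
python3 -c "
from plant import r
print(r.close_job())"
```

```text
the job is handed in; nothing more can be done
None
```

I handed the job in at about 27 s: plate flush on the rail and against the stop screw after about 5 N presses, clip swung roughly 1.1 rad across it, and stick upright in its own bore; the hand-in returned no verdict.

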